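# Tug, free and hold open the cover of a vial cooler

### The arm

A 6-joint arm with a two-finger parallel gripper is mounted at the origin on the work surface. World frame = base frame: x ahead of the robot, y to its left, z up, the work surface at z = 0. Lengths are in m, angles in rad, forces in N, time in s.
With the tool pointing down it reaches from about 0.35 to 0.85 m from the base axis. Payload 8.1 kg.
Tool frame: the origin (TCP) lies on the centre line of the jaws, within the pads' length; the fingertips stand robot.tip_reach ahead of it and the grasp point (between the pads) lies 5 mm behind it (robot.tip_reach is the distance from the TCP to the fingertips, in m); z points along the fingers, y is the direction in which the jaws open and shut (so a half turn about z gives the same grasp; the last joint's range is limited). The gripper opens to 93 mm and grips with 3 to 60 N. Pads are 15 mm wide; open, the fingers measure 128 mm over their backs; the gripper's body (75 mm by 188 mm) begins 65 mm behind the grasp point.
Start: joints at [1.098, 0.13, 1.488, -0, 1.523, -0.085], TCP at [0.227, 0.555, 0.233] pointing down, gripper open.
Joint ranges: [-2.96, 2.96], [-0.89, 2.26], [0.02, 2.5], [-1.34, 4.48], [0, 2.73], [-2.66, 2.66]. Speed limits (rad/s): [2.39, 2.39, 2.79, 3.14, 3.14, 3.14].

### API

Orientations are given as a rotation vector (axis times angle).
In Python, from plant import sensors, read_camera, robot gives the robot as it stands.
- The arm moves only by the tool play_rows, never from a script. Its argument "series" is a list that holds one entry, the list of rows, each a list of 5 numbers: the closure, from -1 (fully open) to 1 (shut), then the shift along the world's x, y, z in m, then the turn about the world's z in rad. A call has 1 to 8 rows; each row is the pose to reach, as a shift and turn from the pose commanded when the call began; what a row does not reach only later rows make up. A row lasts 1/10 s, in which the tool goes at most 50 mm and 8.59 degrees, less where a joint would pass 70% of its speed; a pose out of reach is approached as far as the arm can. A call with a gripper value outside its range is refused whole. The fingers move at their own pace and stop on an object; "force" is the grip in N (left out, the last holds). Time passes only in rows, so rows that repeat a pose let the fingers close. It gives the time, the measured TCP pose, the force and the opening at its end, in the units of the state.
- sensors.read_state(): the state, without advancing time (a new reading comes with each control period).
- read_camera(name): name is "side" or "top" or "wrist"; returns a dict with "color" (420x560x3 uint8, red, green, blue), "range_z" (420x560 float32, m along the optical axis (not along the pixel's ray), 0 where there is no reading), "intrinsics" (3x3 intrinsics, pixels), "D" ([k1, k2, p1, p2, k3] as OpenCV has them; the pictures are not rectified), "rvec" (rotation vector, rad) and "tvec" (3), from world to camera coordinates, as OpenCV has them. Camera axes: x right, y down, z forward; pixel columns grow to the right and rows downward; lengths in m; the calibration is good to about 2 mm. A picture is of the moment at which its call begins.
- robot.close_job(): hands the job in, once; it reports no verdict.
The state is a dict: "t": time; "q": joint angles; "dq": joint speeds; "joint_torque": joint torques, N m; "tool_pos": TCP position; "orientation": TCP orientation; "force": force on the tool from outside, world axes, zero at the start; "wrist_torque": the same for the moment, N m; "opening": finger opening in m.
Only numpy, scipy, OpenCV 4.12 (cv2) and the standard library are available. Lean on these libraries where they do the work, as an engineer would, in place of code of your own. Each camera call takes 0.05 s, during which the arm holds its last target.

### The job

The vial cooler's white cover may or may not be caught by its slide catch, and you cannot see which. With the catch left as it stands, first give the steel bar on the cover a gentle upward tug; if the cover is caught, slide the catch's black tab fully to its stop, away from the bar, and then lift the cover by its bar to about 50 degrees or more. Finish while still holding the cover open by its bar (it falls shut if let go), and leave the bottle, the beaker and the holder block where they stand.

Things in the scene. Friction and masses are not known exactly. Their poses are not given: they have to be found in the camera images.
- cooler: vial cooler, a fixed white box 280 (its x) x 290 (its y) x 130 mm high. Origin: centre of its underside, on the table. Its front faces its own -x (towards the robot at yaw 0), z is up. The front 80 mm of its top is a flat ledge 130 mm above the table (own x -140 to -60 mm); behind it lies the cover, over a well with vials.
- cover (a joint): angle of the cover, rad: 0 shut, grows as its front edge rises, stop at 1.3. White plate 190 (x) x 290 (y) x 10 mm, top face 140 mm above the table when shut, about 0.25 to 0.5 kg, hinged at its rear edge; lifting it at the bar takes 1.5 to 3 N. It never stays up by itself. If caught, it gives only about 2 mm (0.012 rad) and then stops hard; a tug of 5 to 10 N at the bar tells; more than 40 N would break the catch.
- cover_bar (a point): middle of the round steel bar by which the cover is lifted: 10 mm diameter, 120 mm long along the cooler's y axis, on two 8 mm thick posts at its ends (104 mm clear between them). The bar's axis is 176 mm above the table when the cover is shut, 36 mm above the cover's top face, 15 mm behind the cover's front edge. The bar may be pinched from above and can turn between the fingers as the cover swings.
- cover_hinge (a point): point on the cover's hinge axis (which runs along the cooler's y), in the middle of the cover's width, 130 mm above the table. With the cover shut the bar's axis is 175 mm in front of it (towards the cooler's -x) and 46 mm above it.
- catch (a joint): travel of the slide catch, m: 0 as it stands at the start, grows as the tab slides along the cooler's -y (away from the bar's middle) to its stop at 0.025, where a caught cover is surely free. About 3 N of friction; it stays where it is left. It reads and looks the same whether or not the cover is caught.
- catch_tab (a point): centre of the catch's upright black tab on the front ledge: 24 (cooler's x) x 12 (cooler's y) x 33 mm, its top 35 mm above the ledge; this point is 18 mm above the ledge. It stands at the cooler's x -105, y -70 mm at the start. It can be pushed from the side by the shut fingers or pinched across its 12 mm.
- reagent_bottle: loose amber bottle with a blue cap, 72 mm diameter, 150 mm high, beside the cooler on the robot's left; origin at the centre of its underside. Not to be moved.
- beaker: loose glass beaker, 70 mm diameter, 85 mm high, on the robot's right; origin at the centre of its underside. Not to be moved.
- holder_block: loose white block 50 x 130 x 35 mm with four black vial holders on it (69 mm high in all), on the robot's right; origin at the centre of its underside. Not to be moved.

How it is judged:
By the outcome, as a careful person would: the job done as asked, in the order asked, and still so for the second after the job is handed in, while the arm keeps its last pose, push and grip.
It also fails if it takes over 61 s, if anything falls off the work surface, if the arm or the gripper's body presses on something with over 40 N, if the wrist force passes 120 N, or if a joint passes its speed limit or range.

## Working session

There is one attempt and no reset: what is moved stays moved. The work goes in short steps, Python scripts to look and compute and a tool call to move; the robot and the scene stay as the last step left them, time stands still between calls to the robot, and variables do not carry over. Pictures are saved under pics/ and viewed, and the job is handed in when it is done.

Besides the shell and the picture viewer there is one more tool, called by a JSON object that holds its "fn" and its "kwargs", one argument or row to a line. play_rows: Moves the arm, as the interface text tells. Its arguments: {"type":"object","properties":{"series":{"type":"array","items":{"type":"array","items":{"type":"array","items":{"type":"number"}}}},"force":{"type":"number"}},"required":["series"]}

```bash
ls; mkdir -p pics; python3 - <<'E'
from plant import sensors, read_camera, robot
import cv2,numpy as np
s=sensors.read_state();print({k:np.round(v,3) for k,v in s.items()});print(robot.tip_reach)
for n in ["side","top","wrist"]:
    c=read_camera(n);cv2.imwrite(f"pics/a_{n}.png",c["color"][:,:,::-1])
    np.savez(f"pics/a_{n}.npz",**c)
E
```

```text
pics
{'t': np.float64(0.0), 'q': array([ 1.098,  0.131,  1.489, -0.   ,  1.523, -0.085]), 'dq': array([-0.   , -0.   ,  0.   , -0.   ,  0.001, -0.   ]), 'joint_torque': array([ 1.0000e-03, -5.5984e+01, -4.9176e+01,  7.7000e-02,  3.5000e-02,
       -0.0000e+00]), 'tool_pos': array([0.227, 0.555, 0.232]), 'orientation': array([-6.050e-01, -3.082e+00,  3.000e-03]), 'force': array([0.283, 0.739, 0.34 ]), 'wrist_torque': array([-0.032,  0.018, -0.009]), 'opening': np.float64(0.093)}
0.014
```

View pics/a_top.png

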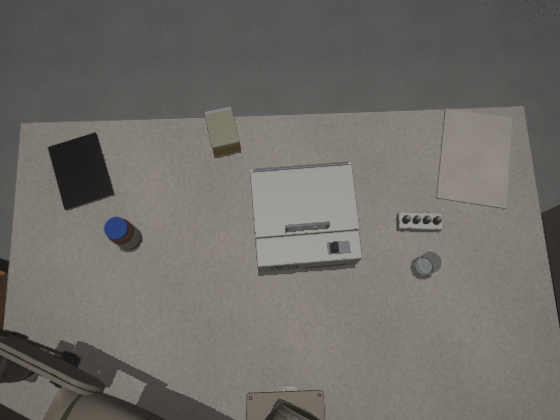

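View pics/a_side.png

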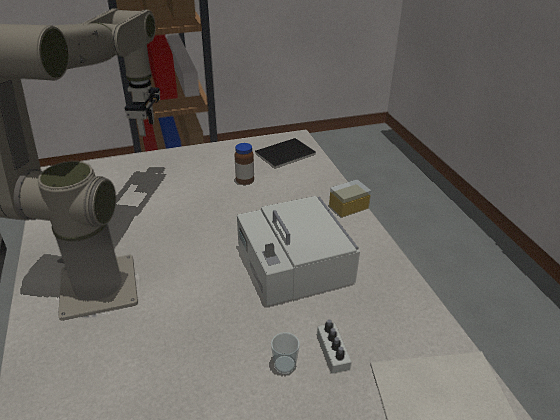

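The top view shows the cooler at the centre, with the bar around (307,227) and the tab around (335,248). The bottle, beaker and block are well clear. Next I'll locate these in world coordinates.

```bash
cat > h.py <<'E'
import cv2,numpy as np
def cloud(c):
    K=c["intrinsics"];h,w=c["range_z"].shape
    u,v=np.meshgrid(np.arange(w),np.arange(h))
    p=cv2.undistortPoints(np.stack([u,v],-1).reshape(-1,1,2).astype(np.float64),K,c["D"]).reshape(h,w,2)
    z=c["range_z"].astype(float)
    P=np.dstack([p[...,0]*z,p[...,1]*z,z])
    R=cv2.Rodrigues(np.asarray(c["rvec"],float))[0]
    return (P-np.asarray(c["tvec"]).reshape(3))@R   # R^T (P-t)
def at(c,u,v,zw):
    p=cv2.undistortPoints(np.array([[[u,v]]],float),c["intrinsics"],c["D"]).reshape(2)
    R=cv2.Rodrigues(np.asarray(c["rvec"],float))[0];t=np.asarray(c["tvec"]).reshape(3)
    d=R.T@np.array([p[0],p[1],1]);o=-R.T@t
    return o+d*(zw-o[2])/d[2]
E
python3 - <<'E'
from h import *
c=dict(np.load("pics/a_top.npz"));W=cloud(c);ok=c["range_z"]>0
roi=np.zeros(ok.shape,bool);roi[150:285,235:375]=True
for n,lo,hi in [("cover",.135,.147),("ledge",.124,.134),("bar",.165,.195),("tab",.15,.175)]:
    m=roi&ok&(W[...,2]>lo)&(W[...,2]<hi);P=W[m]
    r=cv2.minAreaRect(P[:,:2].astype(np.float32));print(n,m.sum(),P.mean(0).round(4),np.round(r[0],4),np.round(r[1],4),r[2])
    vv,uu=np.where(m);print(uu.min(),uu.max(),vv.min(),vv.max())
for q in [(251,170,.14),(350,164,.14),(257,236,.14),(358,232,.14),(286,228,.18),(329,226,.18),(258,264.5,.13),(360,259,.13)]:print(q,at(c,*q).round(4))
im=cv2.resize(c["color"][150:285,235:375][:,:,::-1],None,fx=4,fy=4,interpolation=cv2.INTER_CUBIC);cv2.imwrite("pics/b.png",im)
for n,s in [("bottle",(slice(205,250),slice(95,145))),("beaker",(slice(245,285),slice(405,445))),("block",(slice(205,235),slice(390,450)))]:
    P=W[s][ok[s]];P=P[P[:,2]>.02];print(n,P.min(0).round(3),P.max(0).round(3))
E
```

```text
cover 6674 [ 0.621  -0.073   0.1402] [ 0.5873 -0.0752] [0.2796 0.2902] 2.7285873889923096
250 359 162 265
ledge 2684 [ 0.4974 -0.076   0.1299] [ 0.5878 -0.0748] [0.2822 0.2896] 2.6885287761688232
250 361 162 266
bar 186 [ 0.5367 -0.084   0.1784] [ 0.5343 -0.0966] [0.1509 0.0647] 64.76658630371094
285 337 221 249
tab 84 [ 0.5152 -0.1221  0.1638] [ 0.5789 -0.0954] [0.1449 0.1929] 82.6389389038086
285 340 181 250
(251, 170, 0.14) [0.7155 0.0716 0.14  ]
(350, 164, 0.14) [ 0.723  -0.2102  0.14  ]
(257, 236, 0.14) [0.5241 0.06   0.14  ]
(358, 232, 0.14) [ 0.525  -0.2185  0.14  ]
(286, 228, 0.18) [ 0.5349 -0.0196  0.18  ]
(329, 226, 0.18) [ 0.5361 -0.1353  0.18  ]
(258, 264.5, 0.13) [0.4466 0.0598 0.13  ]
(360, 259, 0.13) [ 0.4514 -0.2201  0.13  ]
bottle [0.524 0.407 0.02 ] [0.593 0.477 0.159]
beaker [ 0.411 -0.459  0.02 ] [ 0.478 -0.388  0.093]
block [ 0.547 -0.491  0.02 ] [ 0.604 -0.355  0.077]
```

View pics/b.png

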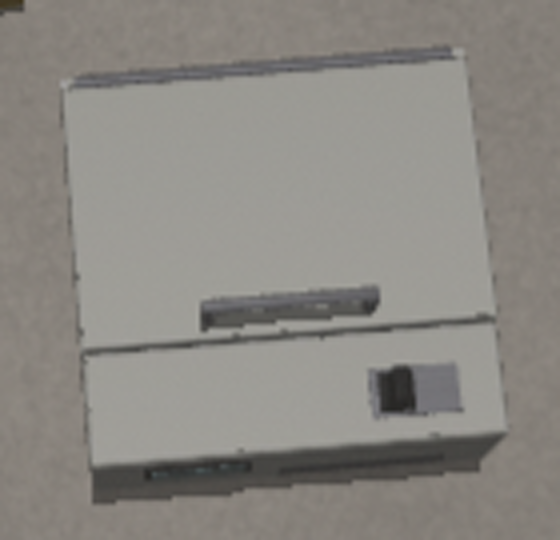

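The cooler centre is about (0.5875, -0.075) with yaw about 2.7°. The bar is near (0.5425, -0.077). I'll move above the bar with the jaws opening along the cooler's x, then look again.

{"fn": "play_rows", "kwargs": {
  "series": [
    [[-1, 0.02, -0.04, 0.02, -0.1], [-1, 0.04, -0.08, 0.04, -0.22], [-1, 0.06, -0.12, 0.05, -0.36], [-1, 0.08, -0.16, 0.05, -0.5], [-1, 0.1, -0.2, 0.05, -0.64], [-1, 0.12, -0.24, 0.05, -0.78], [-1, 0.14, -0.28, 0.05, -0.92], [-1, 0.16, -0.32, 0.05, -1.0]]
  ],
  "force": 10
}}

```text
t: 0.95
tool_pos: [0.3872, 0.2338, 0.2825]
orientation: [2.015, 2.41, 0.0]
force: [0.9, 0.7, -0.7]
opening: 0.0929
```

{"fn": "play_rows", "kwargs": {
  "series": [
    [[-1, 0.02, -0.04, 0, -0.03], [-1, 0.04, -0.08, 0, -0.06], [-1, 0.06, -0.12, 0, -0.09], [-1, 0.08, -0.16, 0, -0.12], [-1, 0.1, -0.2, 0, -0.136], [-1, 0.12, -0.24, 0, -0.136], [-1, 0.14, -0.28, 0, -0.136], [-1, 0.155, -0.311, 0, -0.136]]
  ]
}}

```text
t: 1.75
tool_pos: [0.5423, -0.078, 0.2822]
orientation: [-2.17, -2.272, 0.001]
force: [0.3, -0.2, 0.4]
opening: 0.0929
```

```bash
python3 - <<'E'
from plant import sensors, read_camera
from h import *
c=read_camera("wrist");cv2.imwrite("pics/w1.png",c["color"][:,:,::-1]);np.savez("pics/w1.npz",**c)
s=sensors.read_state();print(s["tool_pos"].round(4),np.round(s["orientation"],3),s["force"].round(2),s["t"])
W=cloud(c);ok=c["range_z"]>0
b=ok&(abs(W[...,0]-.54)<.03)&(abs(W[...,1]+.077)<.07)&(W[...,2]>.165)&(W[...,2]<.19)
P=W[b];print(len(P),P.mean(0).round(4),P.min(0).round(4),P.max(0).round(4))
if len(P)>20:
    r=cv2.minAreaRect(P[:,:2].astype(np.float32));print(r)
b=ok&(abs(W[...,0]-.486)<.03)&(abs(W[...,1]+.15)<.03)&(W[...,2]>.155)&(W[...,2]<.175);P=W[b]
if len(P):print("tab",len(P),P.mean(0).round(4),P.min(0).round(4),P.max(0).round(4))
E
```

```text
[ 0.5434 -0.0818  0.2816] [ 2.172  2.268 -0.003] [-3.33 -2.56 -0.57] 1.8
2075 [ 0.5436 -0.0717  0.1793] [ 0.5362 -0.1363  0.1713] [ 0.551  -0.0165  0.1826]
((0.5437581539154053, -0.0763983428478241), (0.009889188222587109, 0.119759701192379), 2.994235038757324)
tab 501 [ 0.4876 -0.1471  0.163 ] [ 0.4752 -0.1559  0.155 ] [ 0.4992 -0.1418  0.1669]
```

View pics/w1.png

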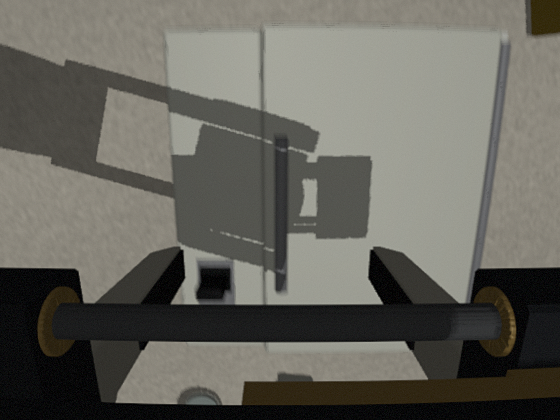

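The wrist view shows the bar at about (281,213), between the fingers. Its centre measures (0.5437, -0.0764). I'll descend and pinch it.

{"fn": "play_rows", "kwargs": {
  "series": [
    [[-1, 0.001, 0.001, -0.04, 0.005], [-1, 0.001, 0.001, -0.08, 0.005], [-1, 0.001, 0.001, -0.1, 0.005], [-1, 0.001, 0.001, -0.111, 0.005], [-1, 0.001, 0.001, -0.111, 0.005], [-1, 0.001, 0.001, -0.111, 0.005]]
  ]
}}

```text
t: 2.4
tool_pos: [0.5435, -0.0746, 0.1729]
orientation: [2.162, 2.278, 0.001]
force: [0.2, -0.4, 0.5]
opening: 0.0931
```

{"fn": "play_rows", "kwargs": {
  "series": [
    [[1, 0, 0, 0, 0], [1, 0, 0, 0, 0], [1, 0, 0, 0, 0], [1, 0, 0, 0, 0], [1, 0, 0, 0, 0], [1, 0, 0, 0, 0], [1, 0, 0, 0, 0], [1, 0, 0, 0, 0]]
  ],
  "force": 12
}}

```text
t: 3.2
tool_pos: [0.5428, -0.0745, 0.1716]
orientation: [-2.163, -2.278, 0.0]
force: [-0.5, -0.2, -0.0]
opening: 0.0339
```

```bash
python3 - <<'E'
from plant import sensors
s=sensors.read_state();print({k:np.round(s[k],4) for k in ("t","tool_pos","force","opening")} if 0 else (s["t"],s["tool_pos"].round(4),s["force"].round(2),s["opening"]))
E
```

```text
(3.2, array([ 0.5428, -0.0745,  0.1716]), array([-0.49, -0.19, -0.05]), 0.033850275016052055)
```

{"fn": "play_rows", "kwargs": {
  "series": [
    [[1, 0, 0, 0, 0], [1, 0, 0, 0, 0], [1, 0, 0, 0, 0], [1, 0, 0, 0, 0], [1, 0, 0, 0, 0], [1, 0, 0, 0, 0], [1, 0, 0, 0, 0], [1, 0, 0, 0, 0]]
  ]
}}

```text
t: 4.0
tool_pos: [0.5444, -0.0745, 0.1718]
orientation: [2.161, 2.277, 0.004]
force: [8.8, 0.0, -4.7]
opening: 0.0094
```

Gripped. Now I'll tug gently in small steps.

{"fn": "play_rows", "kwargs": {
  "series": [
    [[1, 0.001, 0, 0.001, 0], [1, 0.001, 0, 0.001, 0], [1, 0.001, 0, 0.001, 0]]
  ]
}}

```text
t: 4.3
tool_pos: [0.5447, -0.0744, 0.1726]
orientation: [2.162, 2.278, 0.002]
force: [6.1, 0.3, -4.4]
opening: 0.0095
```

{"fn": "play_rows", "kwargs": {
  "series": [
    [[1, 0, 0, 0.001, 0], [1, 0, 0, 0.001, 0], [1, 0, 0, 0.001, 0]]
  ]
}}

```text
t: 4.6
tool_pos: [0.545, -0.0744, 0.1737]
orientation: [2.162, 2.277, 0.003]
force: [7.8, -0.6, -4.8]
opening: 0.0099
```

{"fn": "play_rows", "kwargs": {
  "series": [
    [[1, 0.001, 0, 0.001, 0], [1, 0.001, 0, 0.001, 0], [1, 0.001, 0, 0.001, 0]]
  ]
}}

```text
t: 4.9
tool_pos: [0.5452, -0.0744, 0.1745]
orientation: [2.163, 2.278, 0.001]
force: [5.3, 0.5, -4.3]
opening: 0.0092
```

{"fn": "play_rows", "kwargs": {
  "series": [
    [[1, 0, 0, 0.001, 0], [1, 0, 0, 0.001, 0], [1, 0, 0, 0.001, 0]]
  ]
}}

```text
t: 5.2
tool_pos: [0.5455, -0.0744, 0.1757]
orientation: [2.162, 2.278, 0.002]
force: [6.8, -0.3, -4.4]
opening: 0.0096
```

```bash
python3 - <<'E'
from plant import sensors, read_camera
from h import *
for n in ["side","top","wrist"]:
    c=read_camera(n);im=c["color"][:,:,::-1]
    if n=="side": im=cv2.resize(im[180:310,220:370],None,fx=4,fy=4)
    if n=="top": im=cv2.resize(im[150:285,235:375],None,fx=4,fy=4)
    cv2.imwrite(f"pics/t1_{n}.png",im);W=cloud(c);ok=c["range_z"]>0
    cx,cy,th=.5875,-.075,.05
    d=W[...,:2]-[cx,cy];X=d[...,0]*np.cos(th)+d[...,1]*np.sin(th);Y=-d[...,0]*np.sin(th)+d[...,1]*np.cos(th)
    for lo in range(-60,130,20):
        m=ok&(X*1e3>lo)&(X*1e3<lo+20)&(abs(Y)<.14)&(abs(Y)>.075)&(abs(W[...,2]-.142)<.012)
        print(n,lo,m.sum(),(np.median(W[m][:,2])*1e3).round(2) if m.sum() else None)
s=sensors.read_state();print(s["tool_pos"].round(4),s["force"].round(2))
E
```

```text
side -60 174 142.79
side -40 132 142.6
side -20 110 142.21
side 0 117 141.56
side 20 137 141.23
side 40 147 140.59
side 60 159 140.54
side 80 162 139.78
side 100 135 139.49
side 120 160 138.69
top -60 216 144.2
top -40 208 143.65
top -20 213 143.45
top 0 200 142.93
top 20 206 142.0
top 40 178 142.21
top 60 166 141.64
top 80 150 141.18
top 100 162 140.43
top 120 211 139.24
wrist -60 4475 143.57
wrist -40 4894 143.19
wrist -20 4766 142.74
wrist 0 4710 142.31
wrist 20 4643 141.81
wrist 40 4558 141.37
wrist 60 4848 140.9
wrist 80 5314 140.46
wrist 100 1702 140.04
wrist 120 856 139.37
[ 0.5455 -0.0744  0.1756] [ 7.58  0.98 -4.61]
```

View pics/t1_side.png

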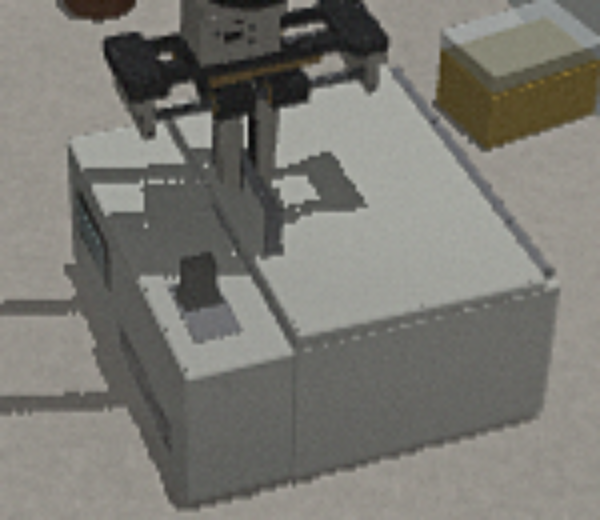

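View pics/t1_wrist.png

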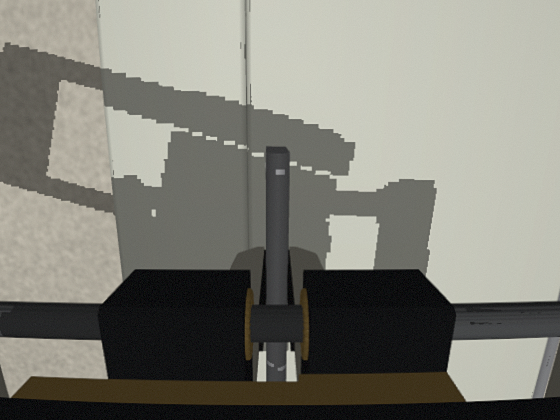

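The bar followed the tool for about 4 mm. All three cameras show the cover tilted about 0.023 rad, more than the 0.012 rad a caught cover would allow, at a steady force of about 4.5 N. It looks free, so I'll lift a little more while watching the force.

{"fn": "play_rows", "kwargs": {
  "series": [
    [[1, 0.001, 0, 0.002, 0], [1, 0.002, 0, 0.004, 0], [1, 0.003, 0, 0.006, 0], [1, 0.003, 0, 0.006, 0]]
  ],
  "force": 12
}}

```text
t: 5.75
tool_pos: [0.5474, -0.0744, 0.1816]
orientation: [-2.162, -2.278, 0.001]
force: [-0.7, 2.0, -3.2]
opening: 0.0093
```

{"fn": "play_rows", "kwargs": {
  "series": [
    [[1, 0.001, 0, 0.003, 0], [1, 0.002, 0, 0.006, 0], [1, 0.003, 0, 0.009, 0], [1, 0.003, 0, 0.009, 0]]
  ]
}}

```text
t: 6.15
tool_pos: [0.5507, -0.0743, 0.1912]
orientation: [-2.162, -2.278, 0.0]
force: [-4.0, 3.0, -1.3]
opening: 0.0097
```

```bash
cat > m.py <<'E'
from plant import sensors, read_camera
from h import *
n="top"
c=read_camera(n);W=cloud(c);ok=c["range_z"]>0
cx,cy,th=.5875,-.075,.05
d=W[...,:2]-[cx,cy];X=d[...,0]*np.cos(th)+d[...,1]*np.sin(th);Y=-d[...,0]*np.sin(th)+d[...,1]*np.cos(th)
m=ok&(X>-.05)&(X<.12)&(abs(Y)<.14)&(abs(Y)>.11)&(W[...,2]>.12)
p=np.polyfit(X[m],W[m][:,2],1)
for _ in range(4):
    r=W[...,2]-np.polyval(p,X);k=m&(abs(r)<.01);p=np.polyfit(X[k],W[k][:,2],1)
print("cover deg",np.degrees(np.arctan(-p[0])).round(2),k.sum(),m.sum())
s=sensors.read_state();print(s["t"],s["tool_pos"].round(4),s["force"].round(2),s["opening"])
t=s["tool_pos"];h=np.array([.7185,-.0677]);print("bar angle from tool", np.degrees(np.arctan2(t[2]+.005-.13,(h-t[:2])@[np.cos(.05),np.sin(.05)]))-14.73)
cv2.imwrite(f"pics/m_{s['t']:.2f}.png",read_camera("side")["color"][:,:,::-1])
E
python3 m.py
```

```text
cover deg 6.52 935 938
6.2 [ 0.5506 -0.0743  0.191 ] [-4.12  3.66 -1.08] 0.009447719841034121
bar angle from tool 6.7072189460339295
```

The cover is at 6.5° with low forces, so it's not caught and the catch stays as it is. Next I'll compute the arc.

```bash
python3 - <<'E'
import numpy as np
f=lambda t:.18095*np.array([-np.cos(np.radians(14.73+t)),np.sin(np.radians(14.73+t))])
for t in range(9,64,3):
    d=f(t)-f(6.6);print(t,(d[0]*np.cos(.05)).round(4),(d[0]*np.sin(.05)).round(4),d[1].round(4))
E
```

```text
9 0.0029 0.0001 0.007
12 0.0069 0.0003 0.0156
15 0.0114 0.0006 0.0239
18 0.0163 0.0008 0.032
21 0.0216 0.0011 0.0399
24 0.0274 0.0014 0.0474
27 0.0335 0.0017 0.0546
30 0.04 0.002 0.0615
33 0.0468 0.0023 0.0681
36 0.054 0.0027 0.0743
39 0.0614 0.0031 0.0801
42 0.0692 0.0035 0.0855
45 0.0772 0.0039 0.0905
48 0.0855 0.0043 0.095
51 0.0941 0.0047 0.0991
54 0.1028 0.0051 0.1028
57 0.1117 0.0056 0.106
60 0.1207 0.006 0.1087
63 0.1299 0.0065 0.111
```

{"fn": "play_rows", "kwargs": {
  "series": [
    [[1, 0.003, 0, 0.007, 0], [1, 0.007, 0, 0.0155, 0], [1, 0.0115, 0.0005, 0.024, 0], [1, 0.0165, 0.001, 0.032, 0], [1, 0.0215, 0.001, 0.04, 0], [1, 0.0275, 0.0015, 0.0475, 0], [1, 0.0335, 0.0015, 0.0545, 0], [1, 0.0335, 0.0015, 0.0545, 0]]
  ],
  "force": 20
}}

```text
t: 7.05
tool_pos: [0.5846, -0.0728, 0.2481]
orientation: [2.163, 2.278, 0.0]
force: [-13.1, 4.7, 7.2]
opening: 0.0091
```

```bash
python3 m.py
```

```text
cover deg 26.78 896 952
7.1 [ 0.5842 -0.0728  0.2477] [-12.48   3.93   7.8 ] 0.00916649863142128
bar angle from tool 27.65849507733086
```

{"fn": "play_rows", "kwargs": {
  "series": [
    [[1, 0.004, 0, 0.008, 0], [1, 0.0115, 0.0005, 0.0145, 0], [1, 0.0185, 0.001, 0.0205, 0], [1, 0.026, 0.001, 0.0265, 0], [1, 0.034, 0.0015, 0.032, 0], [1, 0.042, 0.002, 0.037, 0], [1, 0.05, 0.0025, 0.0415, 0], [1, 0.05, 0.0025, 0.0415, 0]]
  ]
}}

```text
t: 7.95
tool_pos: [0.6358, -0.0706, 0.2896]
orientation: [2.16, 2.276, 0.003]
force: [-5.9, 2.4, 7.1]
opening: 0.0097
```

```bash
python3 m.py
```

```text
cover deg 46.34 626 728
8.0 [ 0.6354 -0.0707  0.2893] [-6.06  2.78  8.  ] 0.00924531982029094
bar angle from tool 48.42266943724947
```

{"fn": "play_rows", "kwargs": {
  "series": [
    [[1, 0.008, 0.0005, 0.005, 0], [1, 0.0165, 0.001, 0.009, 0], [1, 0.0255, 0.001, 0.0125, 0], [1, 0.0345, 0.0015, 0.0155, 0], [1, 0.0345, 0.0015, 0.0155, 0], [1, 0.0345, 0.0015, 0.0155, 0]]
  ]
}}

```text
t: 8.65
tool_pos: [0.6694, -0.0693, 0.3038]
orientation: [2.161, 2.277, 0.002]
force: [-2.9, 2.1, 5.0]
opening: 0.0095
```

```bash
python3 m.py; ls -t pics|head -1
```

```text
cover deg 58.31 359 519
8.7 [ 0.6693 -0.0692  0.3037] [-3.44  1.58  5.1 ] 0.009023903423824576
bar angle from tool 59.86609288443174
m_8.70.png
```

View pics/m_8.70.png

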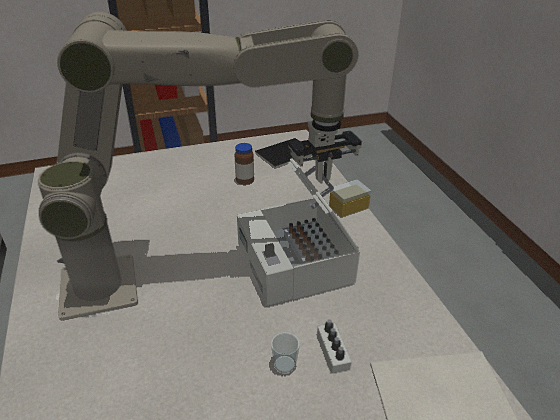

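The side view shows the cover open with the vials visible around (310,240). The bar is held at about (325,185), the tab is still at (268,250), and the other objects haven't moved. I'll hold briefly to check it's stable, then hand in.

{"fn": "play_rows", "kwargs": {
  "series": [
    [[1, 0, 0, 0, 0], [1, 0, 0, 0, 0], [1, 0, 0, 0, 0], [1, 0, 0, 0, 0], [1, 0, 0, 0, 0]]
  ]
}}

```text
t: 9.25
tool_pos: [0.6691, -0.0693, 0.3037]
orientation: [2.162, 2.277, 0.002]
force: [-3.0, 1.5, 4.5]
opening: 0.0094
```

```bash
python3 m.py; python3 -c "
from plant import robot
print(robot.close_job())"
```

```text
cover deg 58.3 352 519
9.3 [ 0.6691 -0.0692  0.3037] [-2.58  1.62  5.84] 0.009378374164858263
bar angle from tool 59.810024357474575
the job is handed in; nothing more can be done
None
```

The cover turned out not to be caught, so I left the catch alone and lifted the cover to about 58–60°. I handed the job in at 9.3 s, still holding it open by its bar.

- **Tug:** I pinched the bar and tugged gently. It rose about 4 mm at a steady 4.5 N or so. All three cameras showed the cover tilted about 0.023 rad, where a caught cover would stop at 0.012 rad.
- **Lift:** I followed the bar's arc upwards. The forces I read between steps stayed under about 15 N.
- **Final checks:** The top camera's depth gave 58.3° and the tool position gave 59.8°, a small disagreement, but both are above 50°. The angle held steady over the last 0.6 s, with the grip at 20 N and the opening at 9.4 mm on the bar.
- **Other objects:** In the last side picture, the catch tab, bottle, beaker and holder block looked unmoved. I checked that by eye and did not re-measure their positions.

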